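# Load the bench warming frame in a dental lab and switch it on

### The arm

A 6-joint arm with a two-finger parallel gripper is mounted at the origin on the work surface. World frame = base frame: x ahead of the robot, y to its left, z up, the work surface at z = 0. Lengths are in m, angles in rad, forces in N, time in s.
With the tool pointing down it reaches from about 0.35 to 0.975 m from the base axis. Payload 4.9 kg.
Tool frame: the origin (TCP) lies between the finger pads; the fingertips stand 17 mm ahead of it and the grasp point (between the pads) lies 2 mm behind it; y points along the fingers, x is the direction in which the jaws open and shut, and the axes are right-handed (so a half turn about y gives the same grasp; the last joint's range is limited). The gripper opens to 85 mm and grips with 20 to 120 N. Pads are 22 mm wide; open, the fingers measure 114 mm over their backs; the gripper's body (76 mm by 85 mm) begins 54 mm behind the grasp point. The pads swing forward as they close: fully open they stand 13 mm farther back than shut.
Start: joints at [0.986, 0.053, 1.613, -0, 1.476, -0.119], TCP at [0.281, 0.558, 0.248] pointing down, gripper open.
Joint ranges: [-3.01, 3.01], [-1.01, 2.22], [0.06, 2.58], [-1.02, 4.17], [0.09, 2.62], [-3.14, 3.14]. Speed limits (rad/s): [2.57, 2.57, 3.14, 3.14, 3.14, 3.14].

### API

Orientations are given as a unit quaternion [w, x, y, z].
In Python, from cell import arm, vision, workorder gives the robot as it stands.
- The arm moves only by the shell command python3 -m inch 'ROWS' [FORCE]. ROWS is JSON, a list of rows, each a list of 5 numbers: the opening in per cent of the stroke, from 0 (shut) to 100 (fully open), then the shift along the tool's x, y, z in m, then the turn about the tool's y in rad. In form: [[grip, tx, ty, tz, turn], ...]. A call has 1 to 12 rows; each row is the pose to reach, as a shift and turn from the pose commanded when the call began, along the tool's axes at that moment; what a row does not reach only later rows make up. A row lasts 1/8 s, in which the tool goes at most 62.5 mm and 10.7 degrees, less where a joint would pass 70% of its speed; a pose out of reach is approached as far as the arm can. A call with a gripper value outside its range is refused whole. The fingers move at their own pace and stop on an object; FORCE is the grip in N (left out, the last holds). Time passes only in rows, so rows that repeat a pose let the fingers close. It gives the time, the measured TCP pose, the force and the opening at its end, in the units of the state.
- arm.get_state(): the state, without advancing time (a new reading comes with each control period).
- vision.camera(name): name is "scene" or "top" or "wrist"; returns a dict with "pixels" (420x560x3 uint8, blue, green, red), "range_z" (420x560 float32, m along the optical axis (not along the pixel's ray), 0 where there is no reading), "camera_matrix" (3x3 intrinsics, pixels), "rvec" (rotation vector, rad) and "tvec" (3), from world to camera coordinates, as OpenCV has them. Camera axes: x right, y down, z forward; pixel columns grow to the right and rows downward; lengths in m; the calibration is good to about 2 mm. A picture is of the moment at which its call begins.
- workorder.finish_job(): hands the job in, once; it reports no verdict.
The state is a dict: "time_s": time; "q": joint angles; "qvel": joint speeds; "tau": joint torques, N m; "eef_pos": TCP position; "tool_rot": TCP orientation; "wrist_force": force on the tool from outside, world axes, zero at the start; "moment": the same for the moment, N m; "opening": opening from 0.0 (shut) to 1.0 (fully open).
Only numpy, scipy, OpenCV 4.12 (cv2) and the standard library are available. Lean on these libraries where they do the work, as an engineer would, in place of code of your own. Each camera call takes 0.05 s, during which the arm holds its last target.

### The job

Get the warming station ready: slide the white ceramic mixing slab along the bench, without lifting it, through the open end of the wide bay of the aluminium frame until it is fully home against the end wall, and lay the wax spatula flat in the narrow compartment beside it, blade in the wide end. Only when both are in place, turn the handle of the rotary isolator a quarter turn clockwise to its on stop. Leave the other things on the bench where they stand.

Things in the scene. Friction and masses are not known exactly. Their poses are not given: they have to be found in the camera images.
- slab: Loose white ceramic slab with four small grey wells on top, 92 (x) x 120 (y) x 12 mm thick, lying flat on the bench, about 0.3 kg; too wide to grasp. Origin: centre of its underside; z up, y along its length (either end may go first).
- spatula: Loose wax spatula lying flat, 170 mm long along its y axis. Origin: centre of its underside, halfway along. Dark wooden handle 12 wide x 12 mm high from y = -85 to +25 mm; steel neck; flat steel blade 26 mm wide, 5 mm thick, from y = +37 to +85 mm. Balances near y = 0.
- spatula_blade (a point): Centre of the spatula's blade, 61 mm towards +y from its origin, on its underside.
- frame: Fixed aluminium frame of low bars on the bench (no raised floor: things rest at bench level, z = 0; floors look dark). Origin on the bench at the bay's centre (same as bay), z up. Outer size about 190 (x -112 to +68) x 190 mm.
- bay (a point): Centre of the wide bay at bench level, axes as the frame: home of the slab's origin, its length along y. 98 mm wide between bars 14 mm high, 6 thick, at x = +-49 mm, from y = -45 to +60; end wall face at y = +60; open at -y, flared to 120 mm wide at y = -65. Push the slab towards +y; when home it sticks 15 mm out of the side bars.
- slot (a point): Centre of the narrow compartment (90 mm to -x of bay) at bench level, axes as the frame: home of the spatula's origin, blade towards +y. Walls 10 mm high, 5 thick. Handle end 18 mm wide inside, y = -89 to -45 mm; blade end 34 mm wide, y = +20 to +89; no walls from y = -45 to +20 (finger gap; 29 mm beside the handle to the bay's bar).
- handle (a joint): Angle of the isolator's handle: 0 = off (handle bar along the isolator's y axis), grows clockwise seen from above, 1.571 = on, at its stop (bar along the isolator's x axis). Stiff: stays where it is left, about 0.08 N m.
- isolator: Fixed grey isolator box 75 x 75 x 55 mm high on the bench; origin under its centre, z up. On its top is a black handle bar, 84 long x 14 thick, from z = 67 to 93 mm, turning about the box's vertical centre line. White marks on the box at the off place (+y) and the on place (+x).
- handle_axis (a point): On the handle's turning axis, 80 mm above the bench, halfway up the bar.
- handle_tip (a point): Middle of the handle bar's marked end, 35 mm from the axis, 80 mm above the bench; turns with the handle.
- jar: Bystander: amber jar, radius 28, 60 mm high, origin under its centre; beside the slab's way, on the robot's side.
- bottle: Bystander: white bottle, radius 22, 105 mm high, origin under its centre; beside the slab's way, on the far side.
- model: Bystander: dental model, 50 x 60 x 32 mm high, origin under its centre.
- cup: Bystander: black rubber bowl, radius 33, 60 mm high, origin under its centre.
- brush: Bystander: brush 160 mm long lying on the bench along its x axis, under 25 mm high.
- spool: Bystander: blue spool, radius 30, 50 mm high, origin under its centre.
- tin: Bystander: brass disc-shaped tin, radius 26, 22 mm high, origin under its centre.
Mind the look-alikes: they are no part of the job. Of the things shaped like the slab, the white one is meant.

How it is judged:
By the outcome, as a careful person would: the job done as asked, in the order asked, and still so for the second after the job is handed in, with the robot touching nothing.
It also fails if it takes over 67 s, if anything falls off the work surface, if the arm or the gripper's body presses on something with over 40 N, if the wrist force passes 120 N, or if a joint passes its speed limit or range.

## Working session

There is one attempt and no reset: what is moved stays moved. The work goes in short steps, Python scripts to look and compute and a shell command to move; the robot and the scene stay as the last step left them, time stands still between calls to the robot, and variables do not carry over. Pictures are saved under pics/ and viewed, and the job is handed in when it is done.

```bash
ls; mkdir -p pics
cat > h.py <<'E'
import cv2,numpy as np
from cell import arm,vision,workorder
def cam(n,fn=None):
    c=vision.camera(n)
    if fn: cv2.imwrite('pics/'+fn,c['pixels'])
    np.save('/tmp/'+n+'.npy',c,allow_pickle=True)
    return c
def load(n): return np.load('/tmp/'+n+'.npy',allow_pickle=True).item()
def pts(c):
    K=c['camera_matrix'];R=cv2.Rodrigues(np.array(c['rvec'],float))[0];t=np.array(c['tvec'],float).reshape(3)
    Z=c['range_z'];v,u=np.indices(Z.shape)
    X=np.stack([(u-K[0,2])/K[0,0]*Z,(v-K[1,2])/K[1,1]*Z,Z],-1)
    return (X-t)@R
def onplane(c,u,v,z):
    K=c['camera_matrix'];R=cv2.Rodrigues(np.array(c['rvec'],float))[0];t=np.array(c['tvec'],float).reshape(3)
    d=R.T@np.array([(u-K[0,2])/K[0,0],(v-K[1,2])/K[1,1],1]);o=-R.T@t
    return o+d*(z-o[2])/d[2]
E
python3 - <<'E'
from h import *
for n in ['scene','top','wrist']:
    c=cam(n,n+'0.png')
    R=cv2.Rodrigues(np.array(c['rvec'],float))[0];print(n,-R.T@np.array(c['tvec']).reshape(3),R[2])
print(arm.get_state())
E
```

```text
pics
scene [ 0.99389825 -0.75559051  0.94907142] [-0.36906063  0.61224241 -0.69925209]
top [0.40567986 0.01949218 1.34943979] [ 0.10293396  0.0030496  -0.99468352]
wrist [0.20497078 0.59627938 0.37349588] [ 0.29261468 -0.14961975 -0.94445253]
{'time_s': 0.15, 'q': array([ 9.86013445e-01,  5.32295434e-02,  1.61399645e+00, -1.93496241e-05,
        1.47599453e+00, -1.19011507e-01]), 'qvel': array([ 0.00017965, -0.00127561, -0.00325049, -0.00048906,  0.00010864,
       -0.00039801]), 'tau': array([ 5.23506878e-04, -3.94241738e+01, -3.70722198e+01, -1.56906881e-04,
        4.58832888e-03,  1.22355920e-05]), 'eef_pos': array([0.28044686, 0.55802583, 0.24731966]), 'tool_rot': array([-0.60164689,  0.60214276,  0.37059009, -0.37162897]), 'wrist_force': array([0.20329323, 0.28999643, 0.4480508 ]), 'moment': array([-0.03028673, -0.03166469, -0.03806238]), 'opening': 0.9942595563958816}
```

View pics/top0.png

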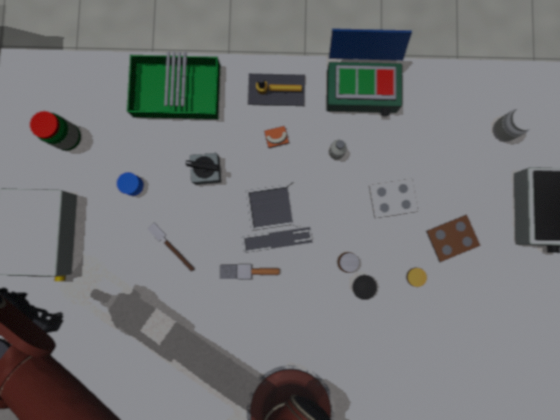

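View pics/scene0.png

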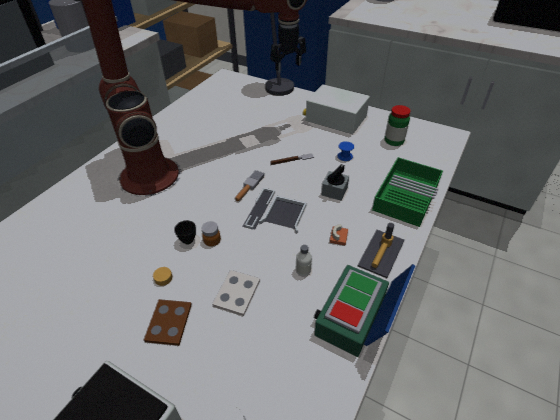

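View pics/wrist0.png

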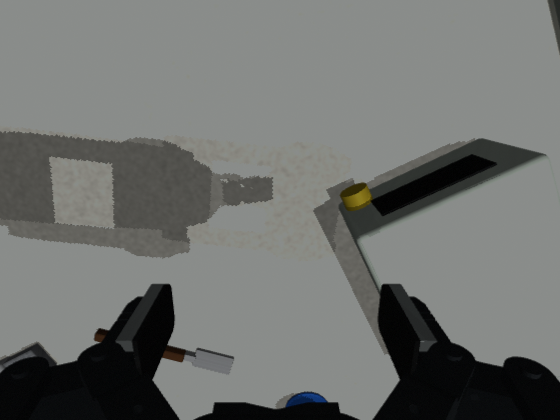

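Top view: white slab at (394,198), brown look-alike at (453,238). The frame is at (270,207) with its slot at (278,240). The dark-handled spatula is at (172,247), and the brush-like tool with an orange handle at (250,271). The isolator is at (204,168). I'll enlarge to confirm.

Run:
```python
from h import *
c=load('top');im=c['pixels']
cr=im[140:300,140:480]
cv2.imwrite('pics/top_crop.png',cv2.resize(cr,None,fx=2.35,fy=2.35,interpolation=cv2.INTER_CUBIC))
a=cv2.resize(im[145:195,175:235],None,fx=7,fy=7,interpolation=cv2.INTER_CUBIC)
b=cv2.resize(im[215:275,140:205],None,fx=6,fy=6,interpolation=cv2.INTER_CUBIC)
a=cv2.resize(a,(390,360));b=cv2.resize(b,(390,360))
cv2.imwrite('pics/iso_spat.png',np.hstack([a,b]))
P=pts(c)
for u,v in [(394,198),(453,238),(165,243),(192,268),(157,232),(250,271),(204,168),(270,207),(278,240),(350,262),(338,150)]:
    print(u,v,P[v,u].round(4))
# pixel size
print(onplane(c,300,200,0)-onplane(c,301,200,0))
```

```text
394 198 [ 0.5688 -0.271   0.0145]
453 238 [ 0.4642 -0.4347  0.0029]
165 243 [0.4313 0.3483 0.0119]
192 268 [0.366  0.2722 0.0122]
157 232 [0.461  0.3741 0.002 ]
250 271 [0.3621 0.1151 0.0202]
204 168 [0.627  0.2387 0.084 ]
270 207 [0.5371 0.067  0.003 ]
278 240 [0.4473 0.0427 0.0005]
350 262 [ 0.3929 -0.1472  0.0587]
338 150 [ 0.6833 -0.1095  0.0832]
[-6.69131522e-05  2.75667144e-03  0.00000000e+00]
```

View pics/top_crop.png

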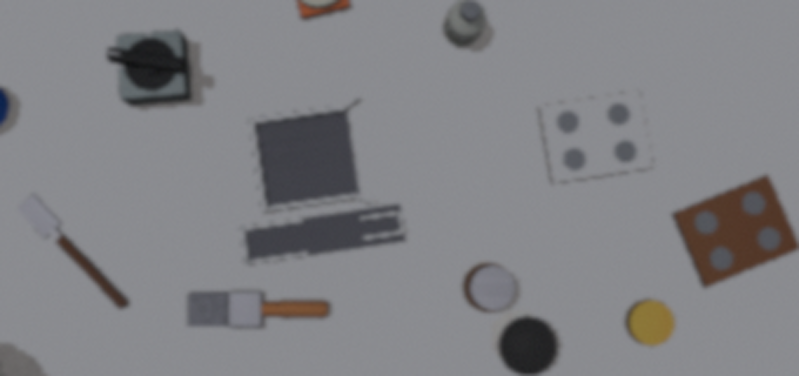

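View pics/iso_spat.png

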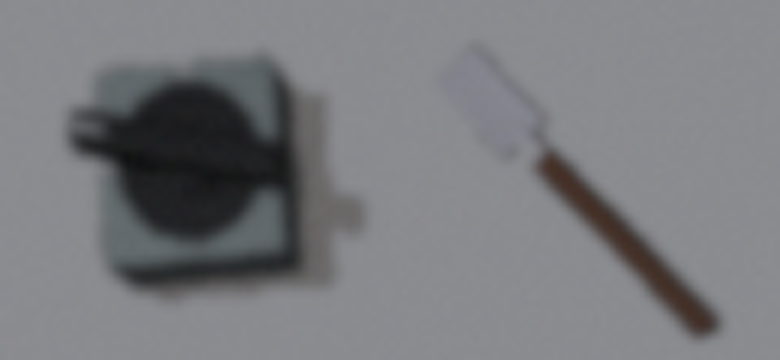

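The enlarged crop confirms three things. The white slab has four grey wells and the look-alike is brown. The dark-handled tool with a plain steel blade is the spatula. The orange-handled one with bristles is the brush. The marked handle end points image-left, i.e. world +y. Next I work out the tool axes.

```bash
cat >> h.py <<'E'
from scipy.spatial.transform import Rotation as Ro
def toolR(s=None):
    s=s or arm.get_state();w,x,y,z=s['tool_rot'];return Ro.from_quat([x,y,z,w]).as_matrix()
def plan(p,yaw=None):
    """p target TCP; yaw = world angle of tool x axis"""
    s=arm.get_state();R=toolR(s);d=R.T@(np.array(p)-s['eef_pos'])
    cy=np.arctan2(R[1,0],R[0,0])
    out='shift %s cur yaw %.4f'%(d.round(4),cy)
    if yaw is not None:
        dy=(yaw-cy+np.pi/2)%np.pi-np.pi/2
        # turn about tool y (down): positive turn = clockwise => yaw decreases
        out+=' turn %.4f (alt %.4f)'%(-dy, -(dy-np.sign(dy)*np.pi))
    print(out,'rows>=%d'%np.ceil(np.linalg.norm(d)/.0625),'t',s['time_s'])
E
python3 - <<'E'
from h import *
print(toolR().round(3))
c=load('wrist');print(c['camera_matrix'],c['rvec'],c['tvec'])
R=cv2.Rodrigues(np.array(c['rvec'],float))[0];s=arm.get_state();T=toolR(s)
print('cam in tool',(R@T).round(3), T.T@(-R.T@np.array(c['tvec']).reshape(3)-s['eef_pos']))
plan([.42,.30,.25],0)
P=pts(c)
for u,v in [(140,345),(215,360),(100,337),(170,310),(390,310)]: print(u,v,P[v,u].round(3))
E
```

```text
[[ 0.449 -0.001 -0.893]
 [ 0.893 -0.001  0.449]
 [-0.002 -1.     0.   ]]
[[362.08694794   0.         275.76007131]
 [  0.         362.08694794 211.61431355]
 [  0.           0.           1.        ]] [-2.42112213 -1.49357811 -0.2494209 ] [-0.6239154  -0.04332343  0.38198684]
cam in tool [[ 1.     0.001  0.   ]
 [ 0.    -0.329 -0.944]
 [-0.001  0.944 -0.329]] [ 7.73196150e-05 -1.26161774e-01  8.46381270e-02]
shift [-0.1679 -0.0025 -0.2406] cur yaw 1.1050 turn 1.1050 (alt -2.0366) rows>=5 t 0.15
140 345 [0.254 0.523 0.28 ]
215 360 [0.46  0.382 0.007]
100 337 [0.365 0.279 0.012]
170 310 [0.262 0.519 0.248]
390 310 [0.295 0.599 0.258]
```

Run:
```python
from h import *
c=load('top');P=pts(c)
im=c['pixels'].astype(int)
# spatula: fit handle by brown mask
sub=np.zeros(im.shape[:2],bool);sub[220:275,145:200]=1
b,g,r=im[...,0],im[...,1],im[...,2]
m=sub&(r>b+15);v,u=np.nonzero(m);print(len(v))
q=np.array([onplane(c,a,bb,.012)[:2] for a,bb in zip(u,v)])
mu=q.mean(0);w,V=np.linalg.eigh(np.cov(q.T));d=V[:,1];d=d*np.sign(d[1])
t=(q-mu)@d;print('handle centre',mu,'dir deg',np.degrees(np.arctan2(d[1],d[0])),'len',t.min(),t.max())
mid=(t.min()+t.max())/2;o=mu+d*(mid+.030);print('origin',o)
plan([*o,.25],np.arctan2(d[1],d[0])-np.pi/2)
```

```text
114
handle centre [0.40047362 0.31064785] dir deg 46.55928099231273 len -0.053528222179599426 0.05055802612971186
origin [0.42008057 0.33135212]
shift [-0.1398 -0.0025 -0.2266] cur yaw 1.1050 turn -1.2784 (alt 1.8632) rows>=5 t 0.15
```

```bash
python3 -m inch '[[100,-0.028,0,-0.045,0.18],[100,-0.056,0,-0.09,0.36],[100,-0.084,0,-0.135,0.54],[100,-0.112,0,-0.18,0.72],[100,-0.14,0,-0.227,0.9],[60,-0.14,0,-0.227,1.08],[40,-0.14,0,-0.227,1.26],[40,-0.14,0,-0.227,1.44],[40,-0.14,0,-0.227,1.62],[40,-0.14,0,-0.227,1.8],[40,-0.14,0,-0.227,1.863],[40,-0.14,0,-0.227,1.863]]'
python3 - <<'E'
from h import *
cam('wrist','w1.png')
plan([0.42,.3314,.03],np.radians(46.56-90))
E
```

```text
time_s: 1.65
eef_pos: [0.4204, 0.3312, 0.2479]
tool_rot: [-0.657, 0.657, -0.262, 0.261]
wrist_force: [-0.6, 0.5, -1.0]
opening: 0.4
shift [-4.00e-04  2.18e-01 -1.00e-04] cur yaw -0.7569 turn 0.0013 (alt -3.1403) rows>=4 t 1.7
```

View pics/w1.png

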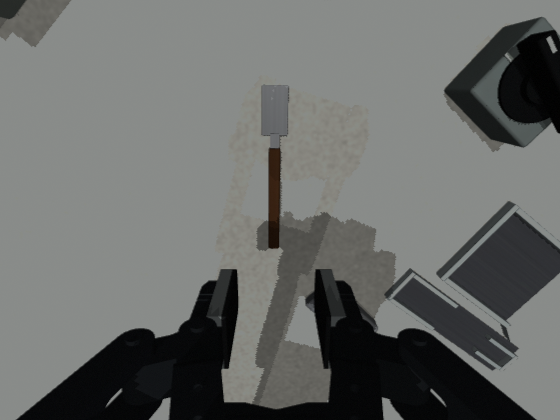

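Wrist view: spatula is vertical, handle at columns 269–280, rows 148–248, and blade at rows 85–136. The frame is at right (slot 390–517, 270–370) and the isolator at upper right (520,85).

Run:
```python
from h import *
c=load('wrist');P=pts(c)
im=c['pixels'].astype(int);b,g,r=im[...,0],im[...,1],im[...,2]
sub=np.zeros(b.shape,bool);sub[140:255,255:295]=1
m=sub&(r>b+20);v,u=np.nonzero(m)
q=np.array([onplane(c,a,bb,.012)[:2] for a,bb in zip(u,v)])
mu=q.mean(0);w,V=np.linalg.eigh(np.cov(q.T));d=V[:,1];d=d*np.sign(d[1])
t=(q-mu)@d;print('c',mu,np.degrees(np.arctan2(d[1],d[0])),t.min(),t.max(),'w',np.ptp((q-mu)@V[:,0]))
print('depth z',np.median(P[m][:,2]), 'blade',P[110,275], 'handle end', P[244,274],P[152,275])
o=mu+d*((t.min()+t.max())/2+.030);print('origin',o,'bladecenter',o+.061*d)
plan([*(o),.022],np.arctan2(d[1],d[0])-np.pi/2)
plan([*(o-.004*d),.022],np.arctan2(d[1],d[0])-np.pi/2)
cr=c['pixels'][190:380,375:560];cv2.imwrite('pics/w1c.png',cv2.resize(cr,None,fx=3,fy=3,interpolation=cv2.INTER_CUBIC))
```

```text
c [0.40866984 0.32122275] 46.06635666397883 -0.06696830218379533 0.04042028590193652 w 0.01051539743047085
depth z 0.012560560400725718 blade [0.46286135 0.37672152 0.00553364] handle end [0.36508404 0.27497544 0.01159464] [0.43517482 0.34745254 0.01141593]
origin [0.42027474 0.33326787] bladecenter [0.46259806 0.37719664]
shift [-0.0015  0.226   0.0014] cur yaw -0.7569 turn 0.0099 (alt -3.1317) rows>=4 t 1.7
shift [-0.0015  0.226  -0.0026] cur yaw -0.7569 turn 0.0099 (alt -3.1317) rows>=4 t 1.7
```

View pics/w1c.png

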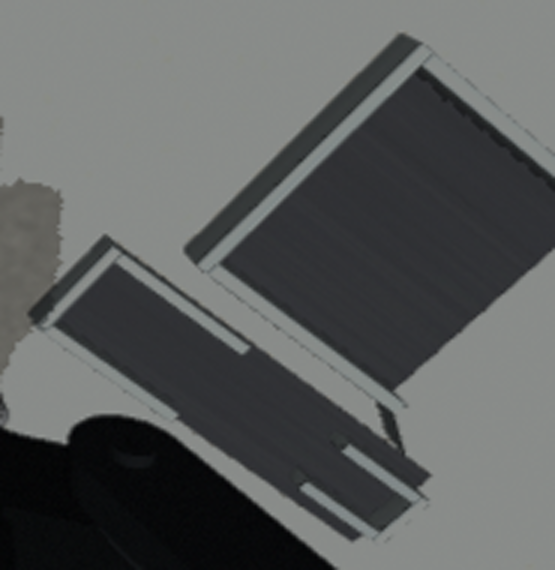

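```bash
python3 -m inch '[[40,-0.0015,0.06,-0.002,0.01],[40,-0.0015,0.12,-0.002,0.01],[40,-0.0015,0.18,-0.002,0.01],[40,-0.0015,0.215,-0.002,0.01],[40,-0.0015,0.227,-0.002,0.01],[40,-0.0015,0.227,-0.002,0.01],[10,-0.0015,0.227,-0.002,0.01],[0,-0.0015,0.227,-0.002,0.01],[0,-0.0015,0.227,-0.002,0.01],[0,-0.0015,0.227,-0.002,0.01],[0,-0.0015,0.227,-0.002,0.01]]' 40
```

```text
time_s: 3.08
eef_pos: [0.4199, 0.332, 0.0238]
tool_rot: [0.657, -0.654, 0.264, -0.266]
wrist_force: [-0.1, -0.7, 5.9]
opening: 0.124
```

Run:
```python
from h import *
plan([.38,.03,.20],.131)
```

```text
shift [ 0.1813 -0.177  -0.2442] cur yaw -0.7679 turn -0.8989 (alt 2.2427) rows>=6 t 3.075
```

```bash
python3 -m inch '[[0,0,-0.05,0,0],[0,0,-0.1,0,0],[0,0.03,-0.14,-0.04,-0.18],[0,0.06,-0.177,-0.08,-0.36],[0,0.095,-0.177,-0.125,-0.54],[0,0.13,-0.177,-0.17,-0.72],[0,0.16,-0.177,-0.215,-0.88],[0,0.181,-0.177,-0.244,-0.899],[0,0.181,-0.177,-0.244,-0.899],[0,0.181,-0.177,-0.244,-0.899],[0,0.181,-0.177,-0.244,-0.899]]'
python3 - <<'E'
from h import *
cam('wrist','w2.png')
E
```

```text
time_s: 4.45
eef_pos: [0.3789, 0.0306, 0.1983]
tool_rot: [0.706, -0.705, -0.047, 0.047]
wrist_force: [0.6, 0.3, -0.5]
opening: 0.124
```

View pics/w2.png

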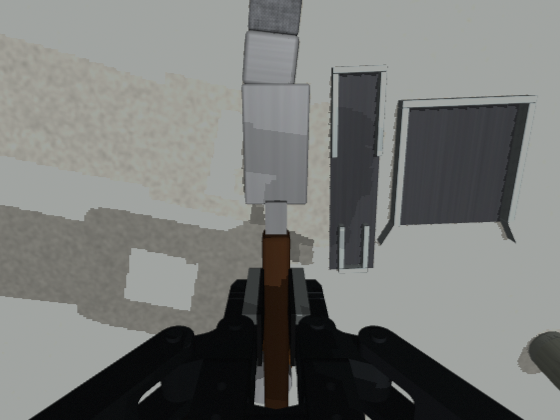

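The frame is nearly upright in the image: slot at (358,170), bay at (458,165), and the spatula held in the jaws. I'll enlarge the frame to pick corners.

Run:
```python
from h import *
c=load('wrist');cr=c['pixels'][55:285,320:545]
cr=cv2.convertScaleAbs(cr,alpha=1.3)
o=cv2.resize(cr,None,fx=2.6,fy=2.6,interpolation=cv2.INTER_CUBIC)
cv2.imwrite('pics/w2c.png',o)
```

```text
(no output)
```

View pics/w2c.png

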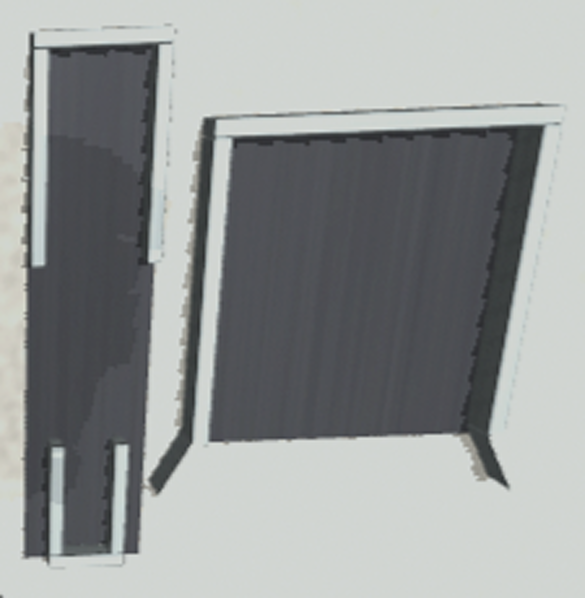

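```bash
cat > fit.py <<'E'
from h import *
from scipy.optimize import least_squares
c=load('wrist')
M=np.array([(-107,89,10),(-73,89,10),(-107,20,10),(-73,20,10),(-99,-45,10),(-81,-45,10),(-49,60,14),(49,60,14),(-49,-45,14),(49,-45,14)])/1000
px=np.array([(48,48),(158,43),(45,267),(149,262),(64,447),(115,446),(232,138),(545,126),(208,443),(492,430)])/2.6+[320,55]
def w(p):
    a=p[2];A=np.array([[np.cos(a),-np.sin(a)],[np.sin(a),np.cos(a)]])
    X=M.copy();X[:,:2]=M[:,:2]@A.T+p[:2];return X
W=np.array([onplane(c,u,v,z) for (u,v),z in zip(px,M[:,2])])
r=least_squares(lambda p:(w(p)-W)[:,:2].ravel(),[.537,.067,.13],loss='soft_l1',f_scale=.002)
p=r.x;print('bay',p[:2],'yaw',p[2],np.degrees(p[2]))
print(((w(p)-W)[:,:2]*1000).round(1).tolist())
A=Ro.from_euler('z',p[2]).as_matrix()[:2,:2];slot=p[:2]+A@[-.09,0];print('slot',slot)
P=pts(c)
print('slab/depth checks floor z',P[150,460],P[102,460])
# spatula in gripper
T=toolR();s=arm.get_state();print('tcp',s['eef_pos'],'yaw',np.arctan2(T[1,0],T[0,0]))
for u,v in [(277,238),(276,400),(266,300),(276,218),(275,140),(247,90),(306,90),(249,198),(304,200),(265,240),(288,240)]: print(u,v,(T.T@(P[v,u]-s['eef_pos'])).round(4))
E
python3 fit.py
```

```text
bay [0.53838788 0.06165356] yaw 0.1759889632214892 10.083424833474398
[[0.3, -0.0], [0.0, -0.1], [0.3, -0.1], [-0.5, -0.4], [0.6, 0.5], [0.2, 0.8], [0.1, 0.3], [-0.8, 0.8], [0.6, -0.5], [-1.0, -1.4]]
slot [0.44977803 0.04589619]
slab/depth checks floor z [0.53783122 0.0826377  0.00198681] [0.51957508 0.12204233 0.01432957]
tcp [0.3788969  0.03064481 0.19830381] yaw 0.13310448633410996
277 238 [0.0007 0.0108 0.0255]
276 400 [ 0.0003  0.011  -0.061 ]
266 300 [-0.0041  0.0112 -0.0043]
276 218 [0.0003 0.0145 0.0328]
275 140 [-0.0001  0.0188  0.0643]
247 90 [-0.0107  0.0186  0.0831]
306 90 [0.0116 0.0177 0.0831]
249 198 [-0.0109  0.0179  0.0405]
304 200 [0.012  0.0185 0.0394]
265 240 [-0.0043  0.0118  0.0241]
288 240 [0.0053 0.0122 0.0239]
```

Run:
```python
from h import *
a=.176;t=np.array([.4498,.0459])-.001*np.array([-np.sin(a),np.cos(a)])
plan([*t,.05],a)
```

```text
shift [0.0724 0.1483 0.0047] cur yaw 0.1331 turn -0.0429 (alt 3.0987) rows>=3 t 4.5
```

```bash
python3 -m inch '[[0,0.036,0.03,0.002,-0.043],[0,0.072,0.06,0.005,-0.043],[0,0.0724,0.11,0.0047,-0.043],[0,0.0724,0.145,0.0047,-0.043],[0,0.0724,0.145,0.0047,-0.043],[0,0.0724,0.145,0.0047,-0.043],[0,0.0724,0.145,0.0047,-0.043]]'
python3 - <<'E'
from h import *
cam('wrist','w3.png')
a=.176;t=np.array([.4498,.0459])-.001*np.array([-np.sin(a),np.cos(a)])
plan([*t,.024],a)
E
```

```text
time_s: 5.38
eef_pos: [0.4518, 0.044, 0.0556]
tool_rot: [-0.704, 0.705, 0.063, -0.06]
wrist_force: [-0.0, 0.3, -0.4]
opening: 0.121
shift [-0.0016  0.0314  0.0013] cur yaw 0.1743 turn -0.0017 (alt 3.1399) rows>=1 t 5.425
```

View pics/w3.png

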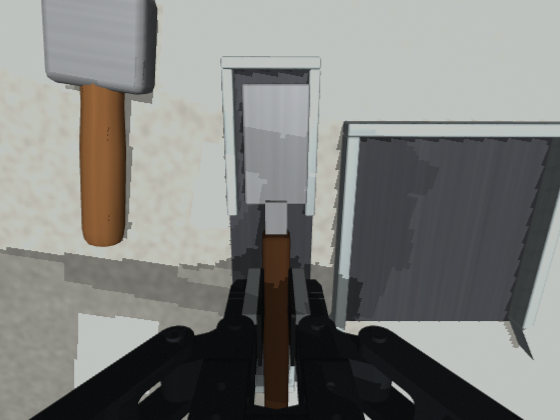

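Run:
```python
from h import *
c=load('wrist');s=arm.get_state();T=toolR(s)
for u,v in [(233,68),(311,67),(237,214),(306,215)]: print((T.T@(onplane(c,u,v,.01)-s['eef_pos'])).round(4))
for n,z in [('tl',(243,86)),('tr',(309,86))]: print(n,(T.T@(onplane(c,*z,s['eef_pos'][2]-.0185)-s['eef_pos'])).round(4))
```

```text
[-0.0185  0.0453  0.0921]
[0.0159 0.0454 0.0925]
[-0.0191  0.0453  0.0237]
[0.0156 0.0455 0.0231]
tl [-0.012   0.0184  0.0846]
tr [0.0129 0.0185 0.0846]
```

```bash
python3 -m inch '[[0,-0.002,0.0,0.003,0],[0,-0.002,0.01,0.003,0],[0,-0.002,0.022,0.003,0],[0,-0.002,0.03,0.003,0],[0,-0.002,0.033,0.003,0],[0,-0.002,0.033,0.003,0]]'
python3 - <<'E'
from h import *
cam('wrist','w4.png')
E
```

```text
time_s: 6.18
eef_pos: [0.4469, 0.0464, 0.0236]
tool_rot: [0.705, -0.704, -0.059, 0.064]
wrist_force: [-20.1, 0.7, 37.8]
opening: 0.123
```

View pics/w4.png

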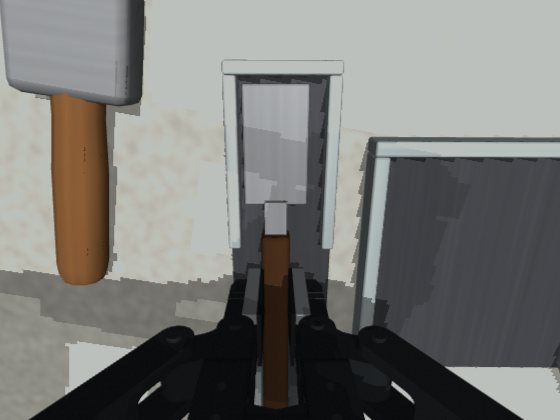

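Force is up because I pressed a little too low, and the spatula sits about 3–4 mm to −x in the slot. I'll back off and recentre.

```bash
python3 -m inch '[[0,0,-0.006,0,0],[0,0.001,-0.01,0,0],[0,0.001,-0.01,0,0],[0,0.001,-0.01,0,0],[0,0.001,-0.01,0,0]]'
python3 - <<'E'
from h import *
c=cam('wrist','w5.png');s=arm.get_state();T=toolR(s)
a=.176;t=np.array([.4498,.0459])
plan([*t,.024],a);print(s['eef_pos'],s['wrist_force'],np.degrees(np.arctan2(T[1,0],T[0,0])))
E
```

```text
time_s: 6.85
eef_pos: [0.4482, 0.0466, 0.0298]
tool_rot: [0.704, -0.704, -0.061, 0.062]
wrist_force: [0.3, -0.4, -0.9]
opening: 0.121
shift [ 0.0014  0.0059 -0.001 ] cur yaw 0.1740 turn -0.0020 (alt 3.1396) rows>=1 t 6.9
[0.44824951 0.04659809 0.02992733] [-0.30009702  0.27634504 -0.35882838] 9.967484928391737
```

View pics/w5.png

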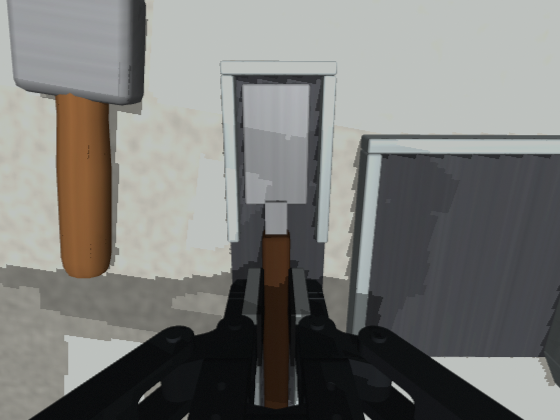

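Run:
```python
from h import *
c=load('wrist');s=arm.get_state();T=toolR(s)
cv2.imwrite('pics/w5c.png',cv2.resize(c['pixels'][50:290,210:345],None,fx=2.5,fy=2.5,interpolation=cv2.INTER_CUBIC))
for u,v in [(235,75),(324,75),(238,240),(319,240)]: print((T.T@(onplane(c,u,v,.01)-s['eef_pos'])).round(4))
```

```text
[-0.0153  0.02    0.0885]
[0.0183 0.0199 0.0885]
[-0.0165  0.0199  0.0206]
[0.0191 0.0199 0.0207]
```

View pics/w5c.png

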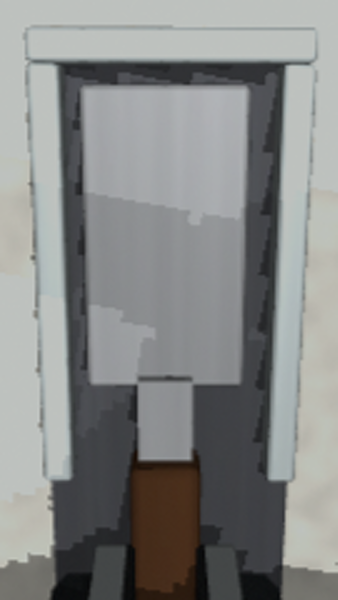

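```bash
python3 -m inch '[[0,0.0014,0,0,0],[0,0.0014,0,0,0],[0,0.0014,0.003,0,0],[0,0.0014,0.005,0,0],[0,0.0014,0.006,0,0],[0,0.0014,0.006,0,0],[28,0.0014,0.006,0,0],[28,0.0014,0.006,0,0],[28,0.0014,0.006,0,0]]'
python3 - <<'E'
from h import *
c=cam('wrist','w6.png')
print(arm.get_state()['opening'])
E
```

```text
time_s: 8.02
eef_pos: [0.45, 0.0468, 0.0244]
tool_rot: [-0.704, 0.704, 0.062, -0.061]
wrist_force: [-0.9, 0.2, 0.1]
opening: 0.277
0.28048662305086597
```

View pics/w6.png

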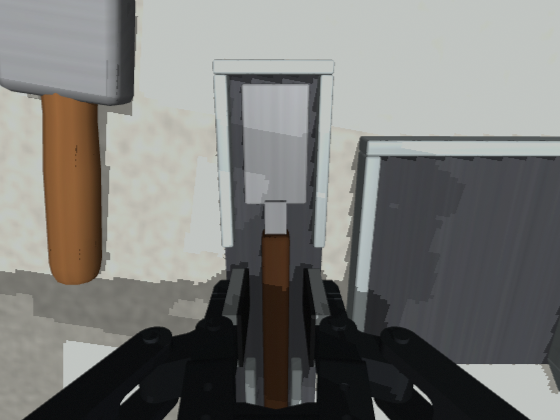

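```bash
python3 - <<'E'
from h import *
plan([.585,-.36,.20],.176)
E
python3 -m inch '[[28,0,-0.02,0,0],[28,0,-0.06,0,0],[28,0,-0.12,0,0],[28,0,-0.176,0,0],[28,0,-0.176,0,0],[28,0,-0.176,0,0]]'
python3 - <<'E'
from h import *
c=cam('wrist','w7.png')
E
```

```text
shift [ 0.0626 -0.1755 -0.4241] cur yaw 0.1740 turn -0.0020 (alt 3.1396) rows>=8 t 8.075
time_s: 8.82
eef_pos: [0.4496, 0.0469, 0.1998]
tool_rot: [0.704, -0.704, -0.061, 0.062]
wrist_force: [-0.3, -0.5, -0.5]
opening: 0.28
```

View pics/w7.png

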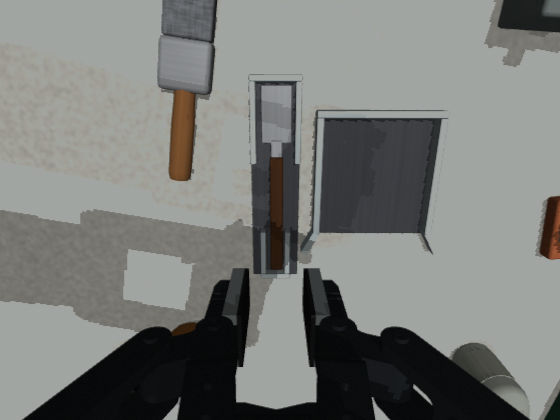

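The spatula lies in the slot, blade at (276,112) in the wide end and handle tail between the narrow walls at rows 235–270. Next, the slab.

```bash
python3 -m inch '[[60,0.007,0,-0.05,0],[60,0.015,0,-0.1,0],[60,0.023,0,-0.15,0],[60,0.03,0,-0.2,0],[60,0.04,0,-0.26,0],[60,0.05,0,-0.32,0],[60,0.058,0,-0.38,0],[60,0.0626,0,-0.424,0],[60,0.0626,0,-0.424,0],[60,0.0626,0,-0.424,0]]'
python3 - <<'E'
from h import *
c=cam('wrist','w8.png')
E
```

```text
time_s: 10.12
eef_pos: [0.5841, -0.3589, 0.1977]
tool_rot: [0.706, -0.703, -0.06, 0.062]
wrist_force: [-0.5, 0.8, -0.2]
opening: 0.603
```

View pics/w8.png

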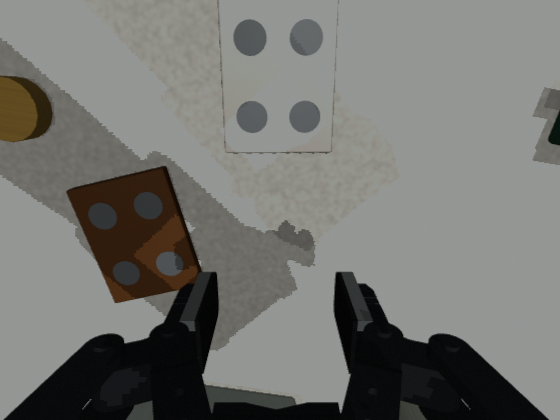

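Run:
```python
from h import *
c=load('wrist');s=arm.get_state();T=toolR(s)
im=cv2.cvtColor(c['pixels'],cv2.COLOR_BGR2GRAY)
cv2.imwrite('pics/w8c.png',cv2.resize(c['pixels'][0:180,200:360],None,fx=3.3,fy=3.3,interpolation=cv2.INTER_CUBIC))
a=.176;A=Ro.from_euler('z',a).as_matrix();bay=np.array([.5384,.0617,0])
L=[]
for u,v in [(225,152),(331,152),(219,3),(338,3)]:
    w=onplane(c,u,v,.012);L.append(w);print(u,v,w.round(4),'frame',(A.T@(w-bay)).round(4),'tool',(T.T@(w-s['eef_pos'])).round(4))
# wells
g=[(250,37),(306,37),(252,117),(305,116)]
W=np.array([onplane(c,*q,.012) for q in g]);print((A.T@(W-bay).T).T.round(4)); print(W.mean(0),(A.T@(W.mean(0)-bay)).round(4))
```

```text
225 152 [ 0.5352 -0.3359  0.012 ] frame [-0.0727 -0.3909  0.012 ] tool [-0.044   0.1866  0.0303]
331 152 [ 0.6253 -0.32    0.012 ] frame [ 0.0188 -0.391   0.012 ] tool [0.0475 0.1864 0.0303]
219 3 [ 0.5162 -0.2239  0.012 ] frame [-0.0719 -0.2773  0.012 ] tool [-0.0433  0.1869  0.1439]
338 3 [ 0.6054 -0.2083  0.012 ] frame [ 0.0187 -0.2776  0.012 ] tool [0.0473 0.1867 0.1438]
[[-0.0489 -0.3009  0.012 ]
 [-0.0051 -0.301   0.012 ]
 [-0.0487 -0.3616  0.012 ]
 [-0.0044 -0.3609  0.012 ]]
[ 0.57000345 -0.26895186  0.012     ] [-0.0268 -0.3311  0.012 ]
```

View pics/w8c.png

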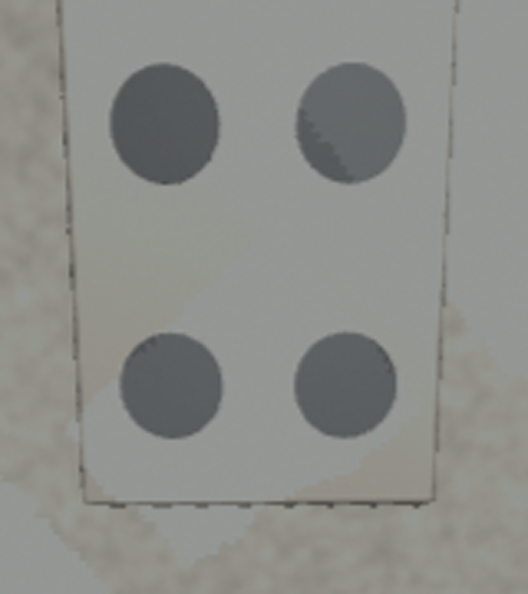

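Run:
```python
from h import *
c=load('wrist');s=arm.get_state();T=toolR(s);P=pts(c)
Q=(P-s['eef_pos'])@T
for v in range(268,300,4): print(v,[ (u,Q[v,u].round(3).tolist()) for u in (195,206,214,340,350,360)])
m=(np.abs(Q[...,0])<.09)&(Q[...,1]<.06)&(c['range_z']>0)
print('max tool y of fingers',Q[m][:,1].max(), Q[m][Q[m][:,1].argsort()[-5:]])
plan([.585,-.36,.02],.176)
```

```text
268 [(195, [-0.078, 0.186, -0.081]), (206, [-0.07, 0.197, -0.087]), (214, [-0.062, 0.198, -0.088]), (340, [0.064, 0.197, -0.087]), (350, [0.074, 0.198, -0.088]), (360, [0.084, 0.197, -0.088])]
272 [(195, [-0.079, 0.187, -0.086]), (206, [-0.029, 0.01, 0.01]), (214, [-0.026, 0.01, 0.01]), (340, [0.027, 0.009, 0.011]), (350, [0.031, 0.009, 0.011]), (360, [0.084, 0.197, -0.092])]
276 [(195, [-0.079, 0.187, -0.091]), (206, [-0.029, 0.006, 0.01]), (214, [-0.026, 0.008, 0.01]), (340, [0.026, 0.005, 0.011]), (350, [0.03, 0.006, 0.01]), (360, [0.084, 0.196, -0.096])]
280 [(195, [-0.079, 0.185, -0.094]), (206, [-0.028, 0.002, 0.011]), (214, [-0.026, 0.008, 0.008]), (340, [0.026, 0.002, 0.011]), (350, [0.03, 0.002, 0.011]), (360, [0.085, 0.196, -0.101])]
284 [(195, [-0.032, -0.001, 0.011]), (206, [-0.027, -0.001, 0.011]), (214, [-0.026, 0.006, 0.007]), (340, [0.025, 0.001, 0.01]), (350, [0.029, -0.0, 0.011]), (360, [0.035, 0.007, 0.006])]
288 [(195, [-0.031, -0.004, 0.011]), (206, [-0.027, -0.003, 0.011]), (214, [-0.026, 0.006, 0.005]), (340, [0.025, -0.0, 0.009]), (350, [0.028, -0.004, 0.011]), (360, [0.034, 0.003, 0.007])]
292 [(195, [-0.031, -0.006, 0.011]), (206, [-0.026, -0.007, 0.011]), (214, [-0.026, 0.006, 0.003]), (340, [0.025, -0.001, 0.007]), (350, [0.028, -0.006, 0.011]), (360, [0.032, -0.006, 0.011])]
296 [(195, [-0.03, -0.009, 0.011]), (206, [-0.026, -0.009, 0.011]), (214, [-0.026, 0.005, 0.002]), (340, [0.025, -0.001, 0.005]), (350, [0.027, -0.01, 0.011]), (360, [0.031, -0.009, 0.011])]
max tool y of fingers 0.014255385447759875 [[-0.02591478  0.01391244  0.00170882]
 [ 0.02553845  0.01396302  0.00015304]
 [-0.02605246  0.01403825  0.00756651]
 [ 0.02553701  0.01424204  0.0009913 ]
 [-0.02608696  0.01425539 -0.00050735]]
shift [ 0.0008  0.1784 -0.002 ] cur yaw 0.1746 turn -0.0014 (alt 3.1402) rows>=3 t 10.175
```

```bash
python3 -m inch '[[60,0.0018,0.06,-0.004,0],[60,0.0018,0.12,-0.004,0],[60,0.0018,0.165,-0.004,0],[60,0.0018,0.181,-0.004,0],[60,0.0018,0.181,-0.004,0],[60,0.0018,0.181,-0.004,0]]'
python3 - <<'E'
from h import *
plan([.585,-.36,.016],.176)
E
```

```text
time_s: 10.92
eef_pos: [0.5892, -0.3645, 0.0225]
tool_rot: [-0.703, 0.706, 0.063, -0.06]
wrist_force: [-0.8, -0.2, 1.1]
opening: 0.6
shift [-0.0033  0.0064  0.0052] cur yaw 0.1745 turn -0.0015 (alt 3.1401) rows>=1 t 10.925
```

```bash
python3 -m inch '[[60,0,0,0,0],[60,0,0,0,0]]'
python3 - <<'E'
from h import *
c=cam('wrist','w9.png')
plan([.585,-.36,.016],.176)
E
```

```text
time_s: 11.18
eef_pos: [0.5882, -0.3642, 0.021]
tool_rot: [-0.704, 0.705, 0.062, -0.061]
wrist_force: [-0.6, -0.2, 0.3]
opening: 0.602
shift [-0.0022  0.0045  0.0045] cur yaw 0.1739 turn -0.0021 (alt 3.1395) rows>=1 t 11.225
```

View pics/w9.png

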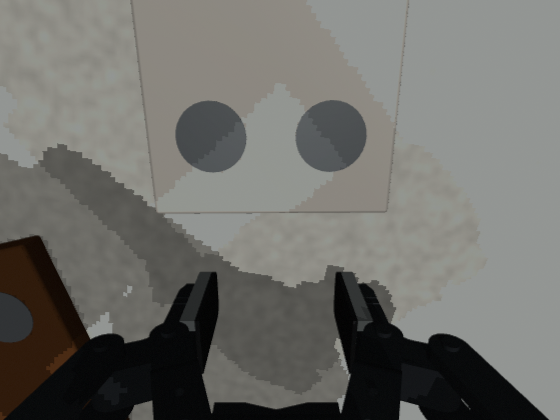

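```bash
python3 -m inch '[[60,0,0.003,0.01,0],[60,0,0.003,0.02,0],[60,0.001,0.003,0.03,0],[60,0.003,0.003,0.042,0],[60,0.0045,0.003,0.054,0],[60,0.006,0.003,0.066,0],[60,0.0075,0.003,0.078,0],[60,0.009,0.003,0.09,0],[60,0.0105,0.003,0.102,0],[60,0.012,0.003,0.114,0],[60,0.0135,0.003,0.126,0],[60,0.015,0.003,0.135,0]]'
cat > slab.py <<'E'
from h import *
import sys
c=cam('wrist',sys.argv[1]);s=arm.get_state();T=toolR(s)
A=Ro.from_euler('z',.176).as_matrix();bay=np.array([.5384,.0617,0])
print('tcp frame',(A.T@(s['eef_pos']-bay)).round(4),s['wrist_force'].round(1))
im=c['pixels'].astype(int);
m=((im.max(-1)>95)).astype(np.uint8)
np.save('/tmp/bay.npy',bay)
def fr(u,v,z=.012): return (A.T@(onplane(c,u,v,z)-bay)).round(4)
for a in sys.argv[2:]:
    u,v=map(float,a.split(','));print(a,fr(u,v))
E
python3 slab.py w10.png
```

```text
time_s: 12.72
eef_pos: [0.5788, -0.2272, 0.0164]
tool_rot: [-0.704, 0.704, 0.062, -0.062]
wrist_force: [0.9, -3.0, -0.0]
opening: 0.602
tcp frame [-0.0106 -0.2906  0.0163] [-0.2  0.6  0.1]
```

View pics/w10.png

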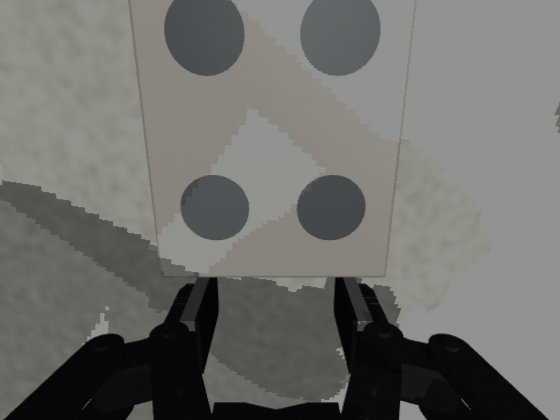

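```bash
python3 -m inch '[[60,0.002,0,0.011,0],[60,0.004,0,0.022,0],[60,0.006,0,0.033,0],[60,0.008,0,0.044,0],[60,0.01,0,0.055,0],[60,0.0115,0,0.066,0],[60,0.0125,0,0.076,0],[60,0.0125,0,0.08,0],[60,0.0125,0,0.08,0]]'; python3 slab.py w11.png
```

```text
time_s: 13.9
eef_pos: [0.5771, -0.1463, 0.0161]
tool_rot: [0.705, -0.704, -0.061, 0.062]
wrist_force: [0.4, -0.0, -0.0]
opening: 0.6
tcp frame [ 0.0014 -0.2115  0.0159] [ 0.9  0.5 -0.6]
```

View pics/w11.png

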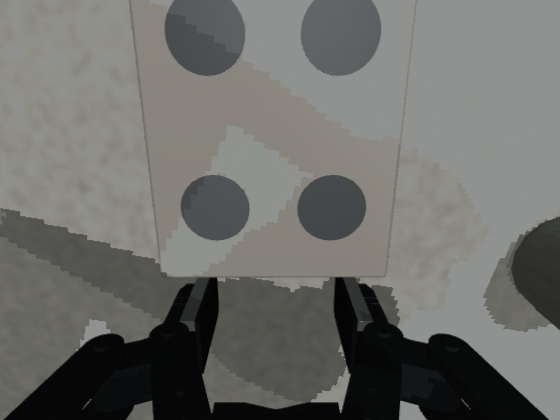

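```bash
python3 -m inch '[[60,0,0,0.01,0],[60,0,0,0.02,0],[60,0,0,0.03,0],[60,0,0,0.04,0],[60,0,0,0.05,0],[60,0,0,0.06,0],[60,0,0,0.07,0],[60,0,0,0.08,0],[60,0,0,0.09,0],[60,0,0,0.1,0]]'; python3 slab.py w12.png
```

```text
time_s: 15.2
eef_pos: [0.5598, -0.0479, 0.0163]
tool_rot: [0.704, -0.704, -0.061, 0.061]
wrist_force: [0.0, -0.6, -1.2]
opening: 0.604
tcp frame [ 0.0019 -0.1106  0.0162] [-0.3  0.9 -0.2]
```

View pics/w12.png

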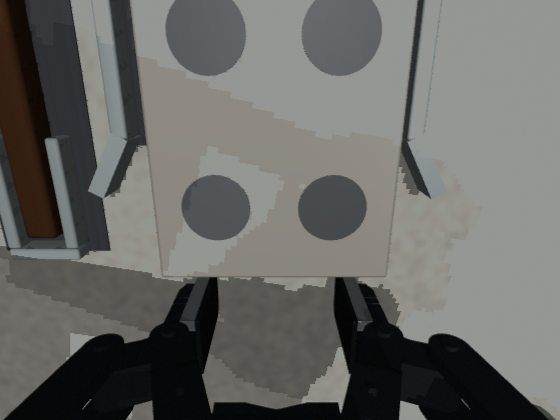

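Slab is inside the bay, with visible gaps at both bars (left about (140,120), right about (408,120)). About 40 mm is left.

```bash
python3 -m inch '[[60,-0.0005,0,0.008,0],[60,-0.001,0,0.016,0],[60,-0.001,0,0.024,0],[60,-0.001,0,0.03,0],[60,-0.001,0,0.034,0],[60,-0.001,0,0.037,0],[60,-0.001,0,0.039,0],[60,-0.001,0,0.041,0]]'; python3 slab.py w13.png
```

```text
time_s: 16.25
eef_pos: [0.5521, -0.0084, 0.0165]
tool_rot: [-0.704, 0.705, 0.062, -0.061]
wrist_force: [0.1, -3.0, 0.5]
opening: 0.6
tcp frame [ 0.0012 -0.0712  0.0165] [-0.4 -2.2  1.2]
```

View pics/w13.png

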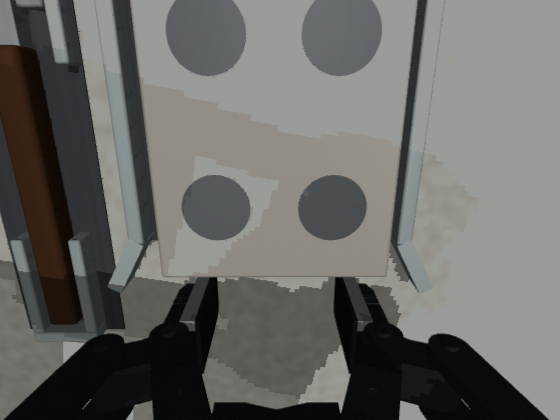

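```bash
python3 -m inch '[[60,0,0,0.001,0],[60,0,0,0.002,0],[60,0,0,0.003,0],[60,0,0,0.003,0]]'; python3 -m inch '[[60,0,0,0.001,0],[60,0,0,0.002,0],[60,0,0,0.002,0]]'; python3 slab.py w14.png
```

```text
time_s: 16.8
eef_pos: [0.5518, -0.0077, 0.0165]
tool_rot: [-0.703, 0.706, 0.062, -0.061]
wrist_force: [0.7, -11.2, -0.2]
opening: 0.596
time_s: 17.18
eef_pos: [0.5517, -0.0075, 0.0166]
tool_rot: [-0.701, 0.707, 0.062, -0.061]
wrist_force: [2.2, -18.3, -0.9]
opening: 0.603
tcp frame [ 0.001  -0.0705  0.0166] [  2.  -17.8  -1. ]
```

The slab is home: force climbs to 18 N with no further motion. I'll back off, rise and verify from above.

```bash
python3 -m inch '[[60,0,0,-0.01,0],[60,0,0,-0.03,0],[60,0,-0.03,-0.03,0],[60,0,-0.09,-0.03,0],[60,0,-0.15,-0.03,0],[60,0,-0.2,-0.03,0],[60,0,-0.2,-0.03,0],[60,0,-0.2,-0.03,0],[60,0,-0.2,-0.03,0]]'; python3 slab.py w15.png
```

```text
time_s: 18.35
eef_pos: [0.5551, -0.0329, 0.2138]
tool_rot: [0.705, -0.704, -0.06, 0.063]
wrist_force: [0.1, 0.4, -0.2]
opening: 0.6
tcp frame [-1.000e-04 -9.600e-02  2.139e-01] [-0.5 -1.   0.3]
```

View pics/w15.png

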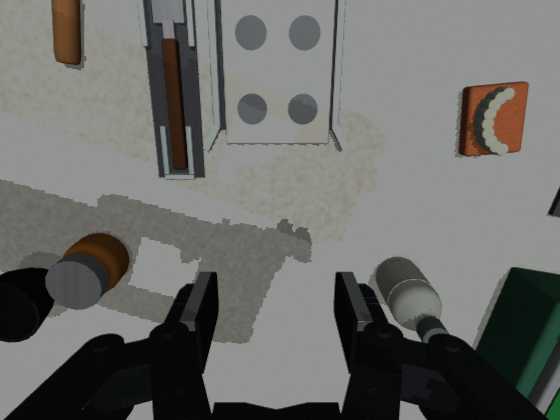

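Run:
```python
from h import *
plan([.62,.20,.26],.176)
```

```text
shift [ 0.104  -0.0462  0.2182] cur yaw 0.1739 turn -0.0021 (alt 3.1395) rows>=4 t 18.4
```

```bash
python3 -m inch '[[60,0.02,-0.046,0.03,0],[60,0.045,-0.046,0.08,0],[60,0.07,-0.046,0.13,0],[60,0.09,-0.046,0.18,0],[60,0.104,-0.046,0.218,0],[60,0.104,-0.046,0.218,0],[60,0.104,-0.046,0.218,0],[60,0.104,-0.046,0.218,0]]'; python3 slab.py w16.png
```

```text
time_s: 19.4
eef_pos: [0.6207, 0.1985, 0.2618]
tool_rot: [-0.704, 0.705, 0.061, -0.061]
wrist_force: [0.6, -0.6, -0.9]
opening: 0.6
tcp frame [0.1051 0.1202 0.2621] [ 0.5 -0.8  0. ]
```

View pics/w16.png

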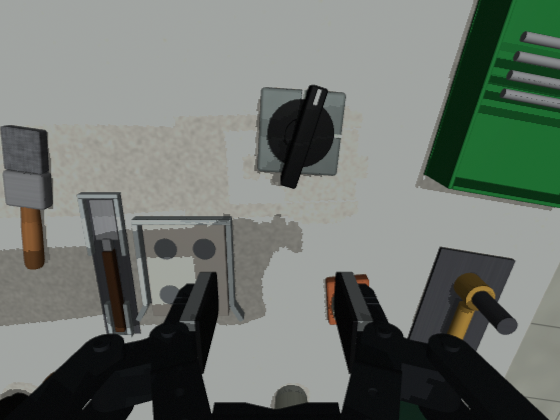

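Slab is flush against the end wall (row 222) and the spatula is in its slot. Isolator at (302,132): bar runs (290,187) to (318,88), marked end up, white off mark at (305,92) and on mark at (338,136). Enlarging.

Run:
```python
from h import *
c=load('wrist')
a=cv2.convertScaleAbs(cv2.resize(c['pixels'][75:200,245:360],None,fx=4.5,fy=4.5,interpolation=cv2.INTER_CUBIC),alpha=1.6)
cv2.imwrite('pics/w16c.png',a)
b=cv2.convertScaleAbs(cv2.resize(c['pixels'][185:345,70:250],None,fx=3.5,fy=3.5,interpolation=cv2.INTER_CUBIC),alpha=1.2)
cv2.imwrite('pics/w16d.png',b)
P=pts(c);m=(P[...,2]>.086)&(P[...,2]<.1);m[:75]=0;m[200:]=0;m[:,:245]=0;m[:,360:]=0
Q=P[m];print(len(Q),np.median(Q[:,2]));mu=Q[:,:2].mean(0);w,V=np.linalg.eigh(np.cov(Q[:,:2].T));d=V[:,1]*np.sign(V[1,1])
t=(Q[:,:2]-mu)@d;n=(Q[:,:2]-mu)@V[:,0];print(mu,np.degrees(np.arctan2(d[1],d[0])),np.ptp(t),np.ptp(n),'axis',mu+d*(t.max()+t.min())/2)
```

```text
1868 0.09353795226871894
[0.63448351 0.24769211] 82.98149022928291 0.08382513967631458 0.014149306136215744 axis [0.6342453  0.24575725]
```

View pics/w16c.png

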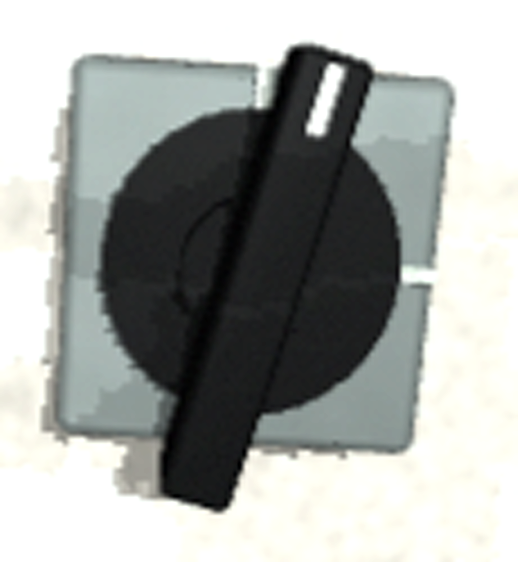

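View pics/w16d.png

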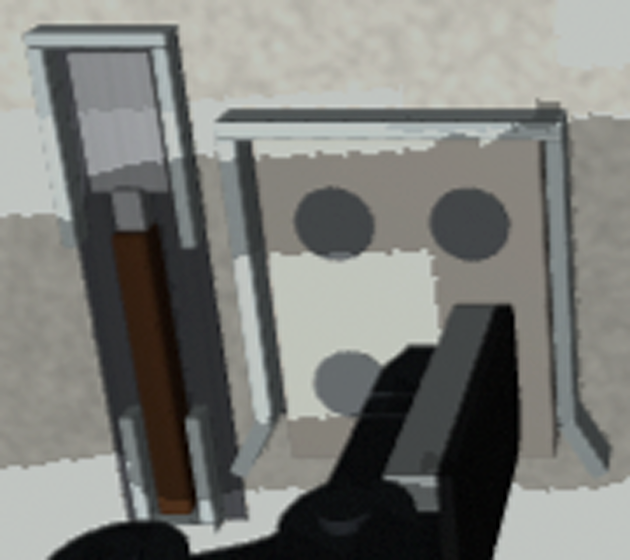

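Bar fit is 83.8 × 14.1 mm at z = 0.093, which matches the given size. The bar starts about 13° clockwise of its off mark. I'll check the box's yaw.

Run:
```python
from h import *
c=load('wrist');P=pts(c)
m=(P[...,2]>.049)&(P[...,2]<.060);m[:70]=0;m[200:]=0;m[:,:240]=0;m[:,365:]=0
Q=P[m][:,:2].astype(np.float32);print(len(Q),P[m][:,2].mean(),cv2.minAreaRect(Q*1000))
plan([.6342,.2458,.088],np.radians(82.98-90))
```

```text
4265 0.056695323041391577 ((634.6087646484375, 245.85311889648438), (75.1315689086914, 75.43609619140625), 6.359632968902588)
shift [0.0214 0.1741 0.0444] cur yaw 0.1724 turn 0.2949 (alt -2.8467) rows>=3 t 19.45
```

```bash
python3 -m inch '[[60,0.01,0.03,0.02,0.15],[60,0.0214,0.06,0.0444,0.295],[60,0.0214,0.09,0.0444,0.295],[60,0.0214,0.11,0.0444,0.295],[60,0.0214,0.11,0.0444,0.295],[60,0.0214,0.11,0.0444,0.295],[60,0.0214,0.11,0.0444,0.295]]'
python3 - <<'E'
from h import *
cam('wrist','w17.png')
plan([.6344,.2458,.088],np.radians(82.98-90))
E
```

```text
time_s: 20.32
eef_pos: [0.6353, 0.2472, 0.1544]
tool_rot: [0.706, -0.705, 0.042, -0.044]
wrist_force: [0.6, 1.1, -0.9]
opening: 0.604
shift [-0.0008  0.0662 -0.0016] cur yaw -0.1213 turn 0.0013 (alt -3.1403) rows>=2 t 20.375
```

View pics/w17.png

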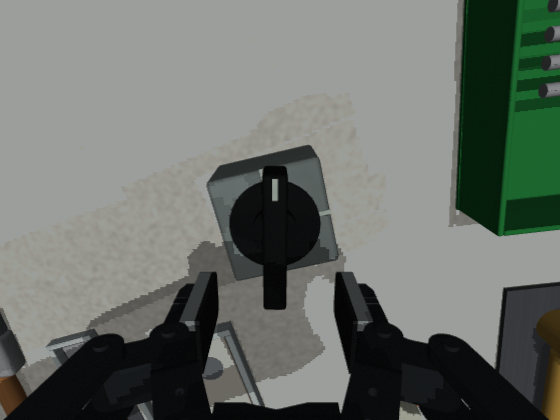

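```bash
python3 -m inch '[[50,-0.0005,0.03,-0.001,0],[40,-0.0005,0.055,-0.001,0],[40,-0.0005,0.064,-0.001,0],[40,-0.0005,0.064,-0.001,0],[40,-0.0005,0.064,-0.001,0],[0,-0.0005,0.064,-0.001,0],[0,-0.0005,0.064,-0.001,0],[0,-0.0005,0.064,-0.001,0],[0,-0.0005,0.064,-0.001,0]]' 40
python3 - <<'E'
from h import *
plan([.6344,.2458,.088],np.radians(6.36-90));s=arm.get_state();print(s['moment'],s['q'])
E
```

```text
time_s: 21.5
eef_pos: [0.6347, 0.2465, 0.0899]
tool_rot: [0.706, -0.706, 0.042, -0.044]
wrist_force: [0.2, -1.5, 5.8]
opening: 0.155
shift [-0.0002  0.0019 -0.0007] cur yaw -0.1211 turn 1.3387 (alt -1.8029) rows>=1 t 21.5
[-0.08339093  0.01562039 -0.09611746] [ 2.61235526e-01  3.14055706e-01  1.59214486e+00 -5.30327885e-05
  1.23282858e+00  3.82376684e-01]
```

```bash
python3 -m inch '[[0,0,0,0,0.14],[0,0,0,0,0.28],[0,0,0,0,0.42],[0,0,0,0,0.56],[0,0,0,0,0.7],[0,0,0,0,0.84],[0,0,0,0,0.98],[0,0,0,0,1.12],[0,0,0,0,1.24],[0,0,0,0,1.3],[0,0,0,0,1.3],[0,0,0,0,1.3]]'
python3 - <<'E'
from h import *
plan([.6344,.2458,.088],np.radians(6.36-90));s=arm.get_state();print(s['moment'])
E
```

```text
time_s: 23.0
eef_pos: [0.6352, 0.2459, 0.0899]
tool_rot: [0.537, -0.535, 0.46, -0.462]
wrist_force: [2.8, -1.4, 4.7]
opening: 0.15
shift [-0.      0.0019 -0.0009] cur yaw -1.4204 turn 0.0394 (alt -3.1022) rows>=1 t 23.0
[-0.38821794 -0.31754612 -0.05832505]
```

Next I ease it to the stop, watching the moment.

```bash
python3 -m inch '[[0,0,0,0,0.03],[0,0,0,0,0.05],[0,0,0,0,0.05]]'; python3 -c "
from h import *
s=arm.get_state();T=toolR(s);print(s['moment'],np.degrees(np.arctan2(T[1,0],T[0,0])))"
python3 -m inch '[[0,0,0,0,0.02],[0,0,0,0,0.04],[0,0,0,0,0.04]]'; python3 -c "
from h import *
s=arm.get_state();T=toolR(s);print(s['moment'],np.degrees(np.arctan2(T[1,0],T[0,0])))"
```

```text
time_s: 23.38
eef_pos: [0.6352, 0.2459, 0.0899]
tool_rot: [0.526, -0.524, 0.473, -0.475]
wrist_force: [2.9, -2.5, 6.1]
opening: 0.158
[-0.35089514 -0.29456635  0.28556621] -84.17764678127159
time_s: 23.75
eef_pos: [0.6352, 0.2459, 0.0899]
tool_rot: [0.517, -0.515, 0.482, -0.485]
wrist_force: [3.1, -1.8, 5.1]
opening: 0.153
[-0.34671504 -0.37763197  1.17325314] -86.29993074434793
```

The moment rose sharply to 1.17 N m, so the handle is on its stop. Releasing and rising to check.

```bash
python3 -m inch '[[0,0,0,0,-0.035],[40,0,0,0,-0.035],[45,0,0,0,-0.035],[45,0,0,0,-0.035],[45,0,-0.04,0,-0.035],[45,0,-0.1,0,-0.035],[45,0,-0.15,0,-0.035],[45,0,-0.18,0,-0.035],[45,0,-0.18,0,-0.035],[45,0,-0.18,0,-0.035]]'
python3 - <<'E'
from h import *
c=cam('wrist','w18.png');P=pts(c)
m=(P[...,2]>.087)&(P[...,2]<.099)&(np.hypot(P[...,0]-.6344,P[...,1]-.2458)<.06)
Q=P[m];mu=Q[:,:2].mean(0);w,V=np.linalg.eigh(np.cov(Q[:,:2].T));d=V[:,1]*np.sign(V[0,1])
print(len(Q),mu,np.degrees(np.arctan2(d[1],d[0])),np.ptp((Q[:,:2]-mu)@d),np.ptp((Q[:,:2]-mu)@V[:,0]))
m=(P[...,2]>.049)&(P[...,2]<.060)&(np.hypot(P[...,0]-.6344,P[...,1]-.2458)<.06)
print(cv2.minAreaRect(P[m][:,:2].astype(np.float32)*1000))
E
```

```text
time_s: 25.0
eef_pos: [0.6329, 0.2461, 0.2662]
tool_rot: [-0.522, 0.524, -0.476, 0.475]
wrist_force: [-0.5, 0.4, -0.2]
opening: 0.448
1542 [0.63724721 0.24597602] 6.3954505204021705 0.0834695809604487 0.014052889761001941
((634.7310791015625, 246.016357421875), (75.72933197021484, 75.65120697021484), 6.282878398895264)
```

View pics/w18.png

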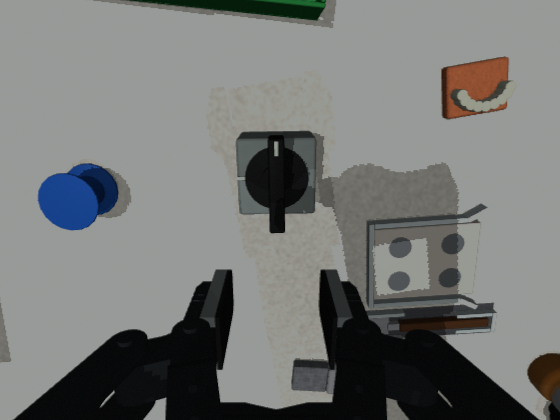

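Handle bar is at 6.4° against the box's x axis at 6.3°, so it's on. Last check: slab pose, and that nothing else moved.

Run:
```python
from h import *
c0=load('top');c=cam('top','top1.png')
d=cv2.absdiff(c0['pixels'],c['pixels']).max(-1);
vis=c['pixels'].copy();vis[d>30]=(0,0,255);cv2.imwrite('pics/diff.png',np.hstack([vis[120:320,100:500]]).repeat(2,0).repeat(2,1))
w=load('wrist');cv2.imwrite('pics/w18c.png',cv2.resize(w['pixels'][195:345,355:510],None,fx=4,fy=4,interpolation=cv2.INTER_CUBIC))
print(arm.get_state()['wrist_force'])
```

```text
[-0.04116026  0.44426299 -0.52785934]
```

View pics/w18c.png

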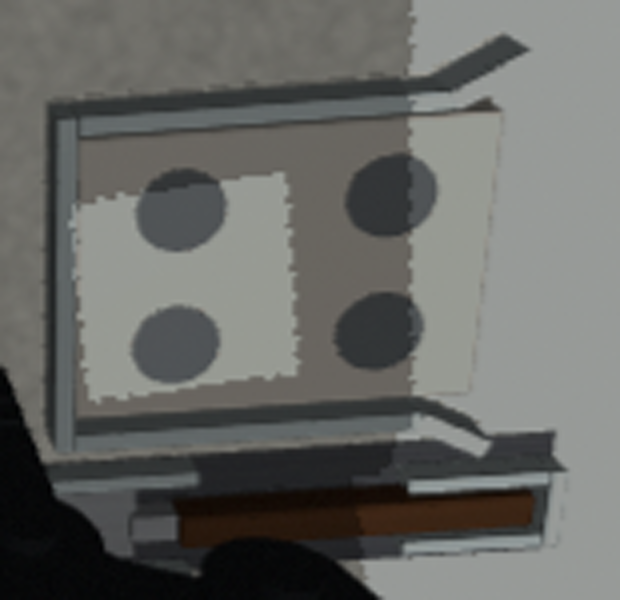

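View pics/diff.png

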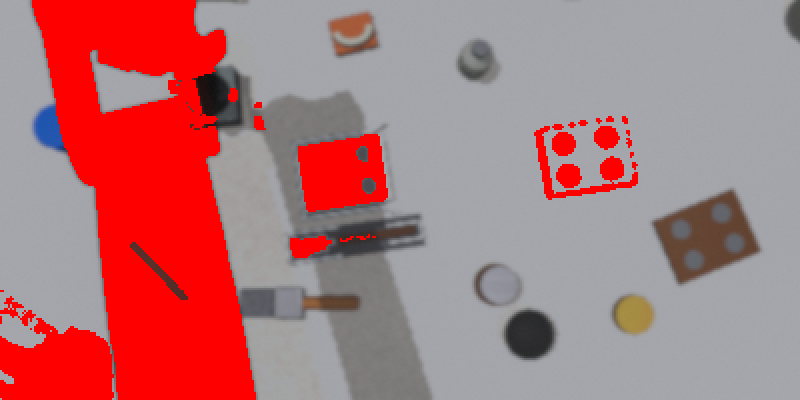

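Slab is flush on the end wall and square, the spatula is between its walls, and only the slab, spatula, handle and arm differ from the first picture. Handing in.

```bash
python3 -c "
from cell import workorder,arm
print(workorder.finish_job(),arm.get_state()['time_s'])"
```

```text
the job is handed in; nothing more can be done
the job is handed in; nothing more can be done
```

The warming station is set up as asked, and I handed the job in at about 25 s of the 67 s allowed. No verdict was reported.

- **Spatula:** It lies flat in the narrow compartment, with the blade in the wide end and the handle end between the narrow walls. My first lowering was about 3 mm off to the side and pressed on the bench through the held spatula, with about 38 N at the wrist. I raised it, recentred it and then set it down.
- **Slab:** I slid the white slab along the bench with two fingertips into the bay. At the end wall the push rose to 18 N with no further movement. The last pictures show it flush against the wall and square.
- **Isolator:** I turned it last, clockwise onto its stop, where the moment rose to 1.2 N m. The bar then measured 6.4° against 6.3° for the box's on axis. It had started about 13° clockwise of its off mark, not exactly on it.
- **Other things on the bench:** Everything I could see in the before-and-after top views was where it started. The arm hid part of the left side in that check, including part of the spool. The gripper ended clear of everything, with no contact force.

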